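# Load the burn-in bay and close its lapped doors

## Robot

A 6-joint arm with a two-finger parallel gripper is mounted at the origin on a cart in front of the work surface, level with it; the furniture and walls round the work are solid. World frame = base frame: x ahead of the robot, y to its left, z up, the work surface at z = 0. Lengths are in m, angles in degrees, forces in N, time in s.
With the tool pointing down it reaches from about 0.3 to 0.75 m from the base axis. Payload 8.5 kg.
Tool frame: the origin (TCP) lies on the centre line of the jaws, within the pads' length; the fingertips stand 25 mm ahead of it and the grasp point (between the pads) lies 6 mm ahead of it; z points along the fingers, y is the line along which they close (so a half turn about z gives the same grasp; the last joint's range is limited). The gripper opens to 85 mm and grips with 20 to 120 N. Pads are 22 mm wide; open, the fingers measure 114 mm over their backs; the gripper's body (76 mm by 85 mm) begins 54 mm behind the grasp point. The pads swing forward as they close: fully open they stand 13 mm farther back than shut.
Start: joints at [-77.882, 21.807, 74.336, -0, 83.858, -12.336], TCP at [0.228, -0.501, 0.256] pointing down, gripper open.
Joint ranges: [-178.18, 178.18], [-50.72, 133.34], [12.68, 142.11], [-81.47, 261.47], [9.98, 163.14], [-165.26, 165.26]. Speed limits (degrees/s): [136.94, 136.94, 180, 180, 180, 180].

## Interface

Orientations are given as a 3x3 rotation matrix whose columns are the frame's x, y, z axes.
In Python, from rig import telemetry, optics, env gives the robot as it stands.
- The arm moves only by the tool send_rows, never from a script. Its argument "deltas" is a list that holds one entry, the list of rows, each a list of 7 numbers: the shift along the tool's x, y, z in m, then the turn, a rotation vector about the tool's x, y, z in rad, then the opening, from -1 (shut) to 1 (fully open), so that 0 is half open. In form: [[[x, y, z, ax, ay, az, grip], ...]]. A call has 1 to 12 rows; each row shifts and turns the commanded pose from where the row before left it, along the tool's axes as they then stand; what a row does not reach is not made up. A row lasts 1/8 s, in which the tool goes at most 62.5 mm and 10.7 degrees, less where a joint would pass 70% of its speed; a pose out of reach is approached as far as the arm can. A call is refused whole if a number of a shift passes 0.0625 or a number of a turn 0.188, either way. A call with a gripper value outside its range is refused whole. The fingers move at their own pace and stop on an object; "squeeze" is the grip in N (left out, the last holds). Time passes only in rows, so rows that do not move let the fingers close. It gives the time, the measured TCP pose, the force, the opening and the grip force at its end, in the units of the state.
- telemetry.observe(): the state, without advancing time (a new reading comes with each control period).
- optics.get_image(name): name is "scene" or "side" or "wrist"; returns a dict with "image" (384x512x3 uint8, red, green, blue), "range_z" (384x512 float32, m along the optical axis (not along the pixel's ray), 0 where there is no reading), "K" (3x3 intrinsics, pixels), "rvec" (rotation vector, rad) and "tvec" (3), from world to camera coordinates, as OpenCV has them; the wrist camera has in their place "hand_eye" (4x4, takes a point from camera to tool coordinates, whose origin is the TCP and whose axes are the flange's). Camera axes: x right, y down, z forward; pixel columns grow to the right and rows downward; lengths in m; the calibration is good to about 2 mm. A picture is of the moment at which its call begins: read the wrist's pose just before it.
- env.close_job(): hands the job in; it is judged then, once.
The state is a dict: "time_s": time; "q": joint angles; "qvel": joint speeds; "joint_efforts": joint torques, N m; "position": TCP position; "tool_rot": TCP orientation; "ft_force": force on the tool from outside, world axes, zero at the start; "wrist_torque": the same for the moment, N m; "grip_width": finger opening in m; "gripper_force": force on a finger pad.
Only numpy, scipy, OpenCV 4.12 (cv2) and the standard library are available. Lean on these libraries where they do the work, as an engineer would, in place of code of your own. Each camera call takes 0.05 s, during which the arm holds its last target. There are 200 camera calls.

## Task

Set every power module (3 or 4 of them) in the tray on the loading stand, spread so that the tray stays balanced, then slide the tray level across the open gap and fully home into the burn-in bay: push it, do not lift it, and do not let it dip into the gap. Then close the bay: shut the rebated left door first while the other still stands open, and the flanged right door last so that its edge laps over. Leave the braid spool and the tape roll where they are.

Things in the scene. Friction and masses are not known exactly. Their poses are not given: they have to be found in the camera images.
- module_1_centre (a point): power module: black potted brick with an aluminium finned heat sink on top, a 36 x 36 x 34 mm block (34 high), about 60 g; this point is its centre (17 mm above its underside), axes square to its sides, z up through the fins. 3 or 4 alike, standing scattered in the fixed parts tray (absent ones read None)
- module_2_centre (a point): power module: black potted brick with an aluminium finned heat sink on top, a 36 x 36 x 34 mm block (34 high), about 60 g; this point is its centre (17 mm above its underside), axes square to its sides, z up through the fins. 3 or 4 alike, standing scattered in the fixed parts tray (absent ones read None)
- module_3_centre (a point): power module: black potted brick with an aluminium finned heat sink on top, a 36 x 36 x 34 mm block (34 high), about 60 g; this point is its centre (17 mm above its underside), axes square to its sides, z up through the fins. 3 or 4 alike, standing scattered in the fixed parts tray (absent ones read None)
- module_4_centre (a point): power module: black potted brick with an aluminium finned heat sink on top, a 36 x 36 x 34 mm block (34 high), about 60 g; this point is its centre (17 mm above its underside), axes square to its sides, z up through the fins. 3 or 4 alike, standing scattered in the fixed parts tray (absent ones read None)
- carton_top (a point): centre of the top of a fixed cardboard carton, 0.22 m tall, standing between the modules and the bay (corners in plan near (0.42, 0.19), (0.68, 0.21), (0.72, -0.13), (0.46, -0.15) m; a few low things lie on it, up to 0.26 m high): keep clear of it or pass above. A wall shelf hangs 0.56 m up over all that lies beyond x = 0.57 m
- parts_tray: fixed shallow grey parts tray, 230 (x) x 172 (y) mm, in which the modules start; base 3 mm thick, rim 4 mm wide and 10 mm high above the cabinet top; origin under its centre
- tray: shallow open steel tray 170 (x) x 104 (y) x 16 mm high, about 0.2 kg; floor 5 mm, rim walls 5 mm thick, 11 mm high above the floor, inside 160 x 94 mm; origin at the centre of its underside, x points to the end that leads into the bay, z up. Balance point at its middle. Starts empty on the stand between the rails, near end overhanging it a little
- stand: fixed loading stand, top 160 (x) x 122 (y) mm at 35 mm height; side rails stand 8 mm above the top, 110 mm apart inside, open at both ends; origin under its centre, level with the cabinet top, x points to the bay. Between its far edge (x = +80 mm) and the bay's floor is an open gap 54 to 68 mm wide; stand and bay line up to 2 mm
- bay: fixed open-topped burn-in bay, 190 (x) x 128 (y) mm outside, side walls 91 mm and back wall 101 mm high; origin under its centre, level with the cabinet top, x points away from the robot into the bay, z up. Inner face of back wall at x = +89 mm: a tray fully home against it has its origin at x = +4 mm; inner faces of side walls at y = +-58 mm
- bay_mouth (a point): near edge of the bay's floor, in the middle of the open mouth, at x = -95 mm in the bay's frame, 33 mm up (2 mm lower than the stand's top); axes as the bay's. The two door leaves hang in front of it on upright hinge axes 6 mm nearer than this point and 64 mm to either side
- rebated_leaf (a joint): left (+y) door leaf, the rebated one: its free edge is cut back on the outside to a thin lip, which the other leaf covers. rad, 0 = shut across the mouth, grows as it swings out towards the robot and to the left, limit 2.0; starts 1.57 to 1.68; stays where left (friction 0.03 N m). 69 mm long from the hinge axis, 8 mm thick, 38 to 88 mm above the cabinet top
- flanged_leaf (a joint): right (-y) door leaf, the flanged one: its free edge carries a thin strip on the outside that laps over the rebated leaf's lip. rad, 0 = shut, grows as it swings out towards the robot and to the right, limit 2.0; starts 1.57 to 1.95; stays where left. 71 mm long from the hinge axis, 8 mm thick, 38 to 88 mm above the cabinet top
- rebated_leaf_pin (a point): middle of the upright round pull pin on top of the rebated leaf: 10 mm thick, standing 13 mm above the leaf's top edge, 46 mm from the hinge axis, in the leaf's mid-plane; this point is 95 mm above the cabinet top
- flanged_leaf_pin (a point): the same kind of pin on the flanged leaf, also 46 mm from its hinge axis and 95 mm above the cabinet top
- spool: bystander: white reel of desoldering braid lying flat, 61 x 58 x 16 mm, origin under its centre; leave it alone
- black_tape: bystander: roll of black tape lying flat, 55 mm across, 19 mm high, origin under its centre; leave it alone

How it is judged (in metres and radians):
On the way, in this order (a step that is already met when the one before it is completed fails the run):
1. all modules stand in the tray while it is still on the stand (x of module_1_centre in the frame of tray between -0.075 and 0.075 m and y of module_1_centre in the frame of tray between -0.045 and 0.045 m and z of module_1_centre in the frame of tray between 0.01 and 0.04 m and x of module_2_centre in the frame of tray between -0.075 and 0.075 m and y of module_2_centre in the frame of tray between -0.045 and 0.045 m and z of module_2_centre in the frame of tray between 0.01 and 0.04 m and x of module_3_centre in the frame of tray between -0.075 and 0.075 m and y of module_3_centre in the frame of tray between -0.045 and 0.045 m and z of module_3_centre in the frame of tray between 0.01 and 0.04 m and x of module_4_centre in the frame of tray between -0.075 and 0.075 m and y of module_4_centre in the frame of tray between -0.045 and 0.045 m and z of module_4_centre in the frame of tray between 0.01 and 0.04 m and x of tray in the frame of bay below -0.18 m), for 0.2 s.
2. the tray has been slid fully home into the bay, both doors still open (x of tray in the frame of bay between -0.007 and 0.008 m and y of tray in the frame of bay between -0.01 and 0.01 m and z of tray in the frame of bay between 0.029 and 0.038 m and angle between tray's own z axis and vertical below 0.04 rad and value of joint each of rebated_leaf, flanged_leaf above 0.8 rad), for 0.2 s.
3. the rebated left door is shut, the flanged door still open (value of joint rebated_leaf below 0.07 rad and value of joint flanged_leaf above 0.5 rad), for 0.2 s.
4. the flanged right door is shut over it (value of joint each of rebated_leaf, flanged_leaf below 0.07 rad), for 0.2 s.
At the end, for the whole second after the job is handed in: every module present is within the tray's walls, resting on its floor; the tray lies level on the bay's floor within 11 mm of the back wall; both leaves are shut to within 0.07 rad (4 degrees); the tray is at rest and everything released (all of step 4 and x of module_1_centre in the frame of tray between -0.075 and 0.075 m and y of module_1_centre in the frame of tray between -0.045 and 0.045 m and z of module_1_centre in the frame of tray between 0.01 and 0.04 m and x of module_2_centre in the frame of tray between -0.075 and 0.075 m and y of module_2_centre in the frame of tray between -0.045 and 0.045 m and z of module_2_centre in the frame of tray between 0.01 and 0.04 m and x of module_3_centre in the frame of tray between -0.075 and 0.075 m and y of module_3_centre in the frame of tray between -0.045 and 0.045 m and z of module_3_centre in the frame of tray between 0.01 and 0.04 m and x of module_4_centre in the frame of tray between -0.075 and 0.075 m and y of module_4_centre in the frame of tray between -0.045 and 0.045 m and z of module_4_centre in the frame of tray between 0.01 and 0.04 m and x of tray in the frame of bay between -0.007 and 0.008 m and y of tray in the frame of bay between -0.01 and 0.01 m and z of tray in the frame of bay between 0.029 and 0.038 m and angle between tray's own z axis and vertical below 0.04 rad and linear speed of tray below 0.02 m/s); the robot touches nothing.
It fails at once if the tray tipped or sagged by more than 0.10 rad (6 degrees) (angle between tray's own z axis and vertical above 0.1 rad).
It fails at once if the tray was lifted more than 20 mm off its support (height (world z) of tray above 0.055 m).
It fails at once if the flanged door was shut (below 0.2 rad) before the rebated one (above 0.15 rad) (value of joint flanged_leaf below 0.2 rad and value of joint rebated_leaf above 0.15 rad).
It fails at once if the spool or the tape roll was moved more than 40 mm (distance of any of spool, black_tape from where it was at the start of the episode above 0.04 m).
Of module_1, module_2, module_3, module_4 only 3 to 4 are there at a start; the rules pass over those that are not, and their reading is None.
At some moment in a run one of module_1, module_2, module_3, module_4 may be knocked a few centimetres aside while the robot is not near it.
Once in a run the grip may slacken for a moment while it holds something.
It also fails if it takes over 210 s, if anything falls off the work surface, if the arm or the gripper's body presses on something with over 40 N, if the wrist force passes 120 N, or if a joint passes its speed limit or range.

## Working session

There is one attempt and no reset: what is moved stays moved. The work goes in short steps, Python scripts to look and compute and a tool call to move; the robot and the scene stay as the last step left them, time stands still between calls to the robot, and variables do not carry over. Pictures are saved under pics/ and viewed, at most 14 in all, crops included, and the job is handed in when it is done.

Besides the shell and the picture viewer there is one more tool, called after "Call:" as name(argument=value, ...) on one line, values as JSON. send_rows: Moves the arm, as the interface text tells. Its arguments: {"type":"object","properties":{"deltas":{"type":"array"},"squeeze":{"type":"number"}},"required":["deltas"]}

```bash
ls; mkdir -p pics; cat > h.py <<'E'
import numpy as np, cv2
from rig import telemetry, optics, env
def grab(name):
    s=telemetry.observe(); d=optics.get_image(name)
    if name=="wrist":
        T=np.eye(4);T[:3,:3]=s["tool_rot"];T[:3,3]=s["position"]; M=T@np.array(d["hand_eye"])
    else:
        R=cv2.Rodrigues(np.array(d["rvec"],float))[0]; M=np.eye(4); M[:3,:3]=R.T; M[:3,3]=-R.T@np.array(d["tvec"],float).ravel()
    z=d["range_z"]; K=np.array(d["K"]); v,u=np.mgrid[:384,:512]
    P=np.stack([(u-K[0,2])/K[0,0]*z,(v-K[1,2])/K[1,1]*z,z],-1)@M[:3,:3].T+M[:3,3]
    P[z==0]=np.nan
    np.savez(f"/tmp/{name}.npz",P=P,img=d["image"],M=M,K=K)
    return d["image"],P,M,K
def save(img,fn,s=1.5): cv2.imwrite("pics/"+fn,cv2.resize(img[:,:,::-1],None,fx=s,fy=s,interpolation=cv2.INTER_CUBIC))
E
python3 - <<'E'
from h import *
for n in ("scene","side"):
    i,P,M,K=grab(n); save(i,n+"0.png"); print(n,M[:3,3],M[:3,2])
s=telemetry.observe(); print({k:np.round(v,3).tolist() for k,v in s.items()})
E
```

```text
pics
scene [-0.46160319  0.48953387  1.05470725] [ 0.69080296 -0.35637192 -0.62911869]
side [-0.13061941  0.31924597  1.14887646] [ 0.51505267 -0.28221372 -0.80936775]
{'time_s': 0.1, 'q': [-77.883, 21.839, 74.378, 0.0, 83.856, -12.337], 'qvel': [0.035, -0.204, -0.145, -0.104, 0.022, -0.038], 'joint_efforts': [0.004, -44.922, -23.166, -0.0, 0.004, 0.0], 'position': [0.228, -0.5, 0.256], 'tool_rot': [[0.91, 0.414, -0.0], [0.414, -0.91, 0.001], [0.0, -0.001, -1.0]], 'ft_force': [-0.2, -0.297, 0.038], 'wrist_torque': [0.024, -0.07, 0.041], 'gripper_force': 0.0, 'grip_width': 0.085}
```

View pics/scene0.png

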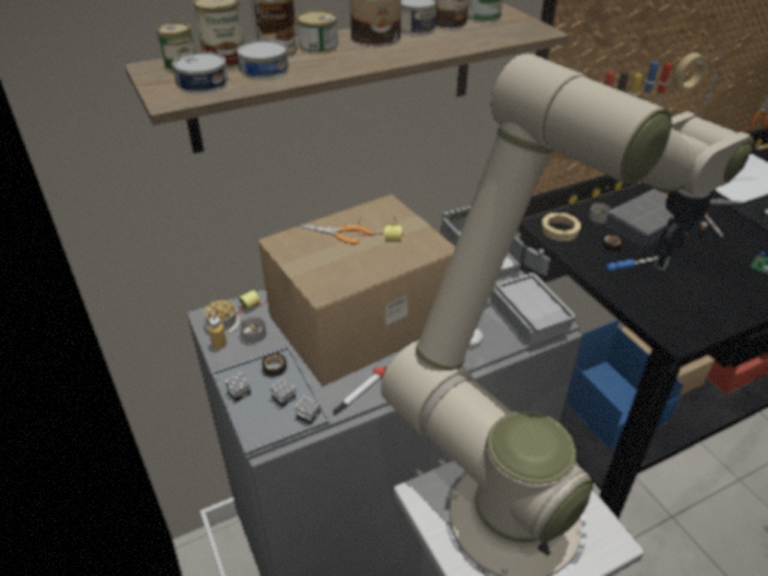

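View pics/side0.png

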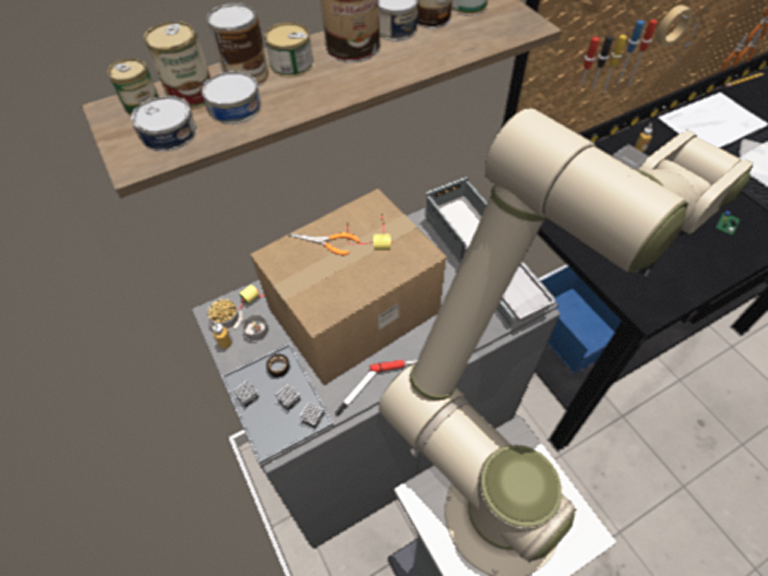

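The scene picture shows three modules in the parts tray (1.5× pixels about (237,385), (283,392), (307,408)), with the black tape roll beside them. The carton is in the middle. The stand with the tray is at (540,305), with the bay behind it, partly hidden by the arm. The side view shows the same, with modules at (245,393), (288,397), (312,413) and the bay at (465,215).

```bash
python3 - <<'E'
from h import *
for n in ("side","scene"):
    P=np.load(f"/tmp/{n}.npz")["P"]
    # top-down map of heights 20..45mm in module region
    m=(P[...,2]>0.022)&(P[...,2]<0.05)&(P[...,0]>0.1)&(P[...,0]<0.75)&(P[...,1]>0.1)&(P[...,1]<0.6)
    k,l,st,c=cv2.connectedComponentsWithStats(m.astype(np.uint8))
    for i in range(1,k):
        if st[i,4]>40: 
            q=P[l==i]; print(n,st[i],q.min(0).round(3),q.max(0).round(3),np.median(q,0).round(3))
P=np.load("/tmp/side.npz")["P"]
for nm,(u,v) in dict(traymid=(523,290),trayback=(545,300),baycorner=(428,190),bayback=(462,180),bayL=(447,240),leafR=(480,215),m1=(245,393),m2=(288,397),m3=(312,413),tape=(277,363),floor=(460,215)).items():
    print(nm,P[int(v/1.5),int(u/1.5)].round(3))
# bay area height slices: topdown map
x,y,z=P[...,0],P[...,1],P[...,2]
for lo,hi in ((0.093,0.106),(0.084,0.0925),(0.038,0.047)):
    m=(z>lo)&(z<hi)&(y<-0.1)&(x>0.2)
    q=P[m]; print(lo,hi,len(q), q.min(0).round(3) if len(q) else '',q.max(0).round(3) if len(q) else '')
E
```

```text
side [159 190  13  11  79] [0.716 0.219 0.022] [0.75  0.261 0.04 ] [0.73  0.24  0.033]
side [138 199  21  19 214] [0.673 0.282 0.023] [0.745 0.352 0.05 ] [0.695 0.315 0.039]
side [177 201  60  54 181] [0.423 0.101 0.022] [0.677 0.214 0.05 ] [0.432 0.186 0.036]
side [ 99 218  63 166 254] [0.144 0.48  0.022] [0.746 0.482 0.05 ] [0.381 0.481 0.037]
side [143 221  11  10  48] [0.626 0.326 0.022] [0.642 0.358 0.05 ] [0.631 0.341 0.036]
side [156 254  16  15 136] [0.462 0.323 0.023] [0.506 0.365 0.043] [0.482 0.344 0.035]
side [184 256  16  16 138] [0.408 0.246 0.023] [0.452 0.289 0.042] [0.429 0.268 0.035]
side [200 268  15  16 145] [0.342 0.216 0.022] [0.392 0.263 0.043] [0.366 0.24  0.034]
scene [160 194  13  12  76] [0.71  0.22  0.022] [0.75  0.26  0.038] [0.729 0.241 0.031]
scene [136 201  22  29 273] [0.622 0.281 0.022] [0.747 0.358 0.05 ] [0.689 0.325 0.037]
scene [178 201  61  53 333] [0.42  0.101 0.022] [0.68  0.213 0.05 ] [0.443 0.189 0.036]
scene [160 211  17  15  74] [0.608 0.235 0.022] [0.668 0.291 0.034] [0.642 0.263 0.028]
scene [151 249  16  15 155] [0.462 0.323 0.022] [0.506 0.366 0.04 ] [0.48  0.345 0.034]
scene [181 253  17  16 154] [0.408 0.246 0.022] [0.45  0.288 0.04 ] [0.426 0.268 0.034]
scene [197 264  17  16 165] [0.341 0.215 0.022] [0.391 0.264 0.041] [0.363 0.242 0.033]
traymid [ 0.392 -0.345  0.043]
trayback [ 0.34  -0.373  0.043]
baycorner [ 0.802 -0.329  0.046]
bayback [ 0.737 -0.396  0.101]
bayL [ 0.625 -0.28   0.033]
leafR [ 0.651 -0.404  0.039]
m1 [0.48  0.346 0.034]
m2 [0.427 0.266 0.032]
m3 [0.364 0.237 0.036]
tape [0.531 0.256 0.005]
floor [ 0.686 -0.36   0.032]
0.093 0.106 531 [ 0.452 -1.663  0.093] [ 0.808 -0.102  0.106]
0.084 0.0925 414 [ 0.455 -1.667  0.084] [ 0.805 -0.105  0.092]
0.038 0.047 1172 [ 0.321 -1.72   0.038] [ 0.805 -0.101  0.047]
```

```bash
python3 - <<'E'
from h import *
d=np.load("/tmp/side.npz");im=d["img"]
c=im[110:225,270:385]; cv2.imwrite("pics/baycrop.png",cv2.resize(c[:,:,::-1],None,fx=5,fy=5,interpolation=cv2.INTER_CUBIC))
E
```

```text
(no output)
```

View pics/baycrop.png

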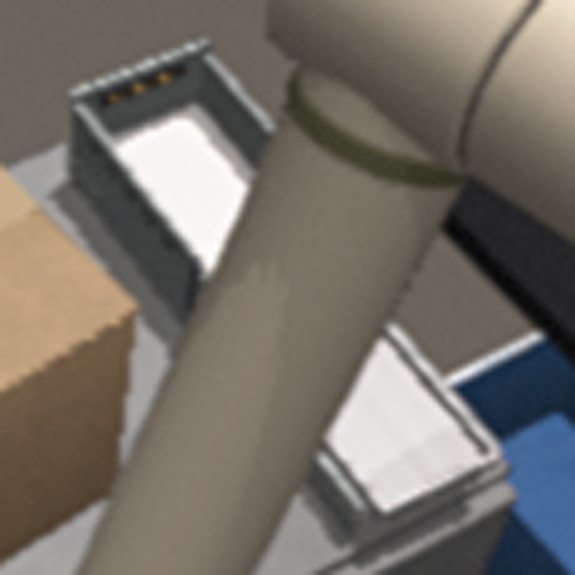

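The crop shows the bay back wall at (70–210, 40–95) and the tray's near end at (380–505, 465–510). The arm hides the doors, so I'll look from above with the wrist camera on the way to the modules.

Call:
send_rows(deltas=[[[0, 0, -0.04, 0, 0, 0.1425, 1], [0, 0, -0.04, 0, 0, 0.1425, 1], [0, 0, -0.04, 0, 0, 0.1425, 1], [0.04, -0.035, 0, 0, 0, 0, 1], [0.04, -0.035, 0, 0, 0, 0, 1], [0.04, -0.035, 0, 0, 0, 0, 1], [0.04, -0.035, 0, 0, 0, 0, 1], [0, 0, 0, 0, 0, 0, 1], [0, 0, 0, 0, 0, 0, 1]]])

```text
time_s: 1.23
position: [0.3876, -0.3609, 0.376]
tool_rot: [[1.0, -0.001, -0.001], [-0.001, -1.0, 0.0], [-0.001, -0.0, -1.0]]
ft_force: [-0.2, -0.1, 0.1]
grip_width: 0.0857
gripper_force: 0.0
```

```bash
python3 - <<'E'
from h import *
i,P,M,K=grab("wrist"); save(i,"w1.png"); print(M.round(3)); s=telemetry.observe(); print(s["position"],s["tool_rot"],s["q"])
E
```

```text
[[ 0.    -0.965 -0.262  0.453]
 [-1.    -0.     0.001 -0.36 ]
 [-0.001  0.262 -0.965  0.494]
 [ 0.     0.     0.     1.   ]]
[ 0.3872485  -0.36128715  0.37604123] [[ 9.99998641e-01 -1.54094021e-03 -5.85318751e-04]
 [-1.54072327e-03 -9.99998744e-01  3.70895145e-04]
 [-5.85889544e-04 -3.69992827e-04 -9.99999760e-01]] [-5.58248109e+01  1.65274356e+01  6.28340690e+01 -1.60867064e-02
  1.00674914e+02  3.42604975e+01]
```

View pics/w1.png

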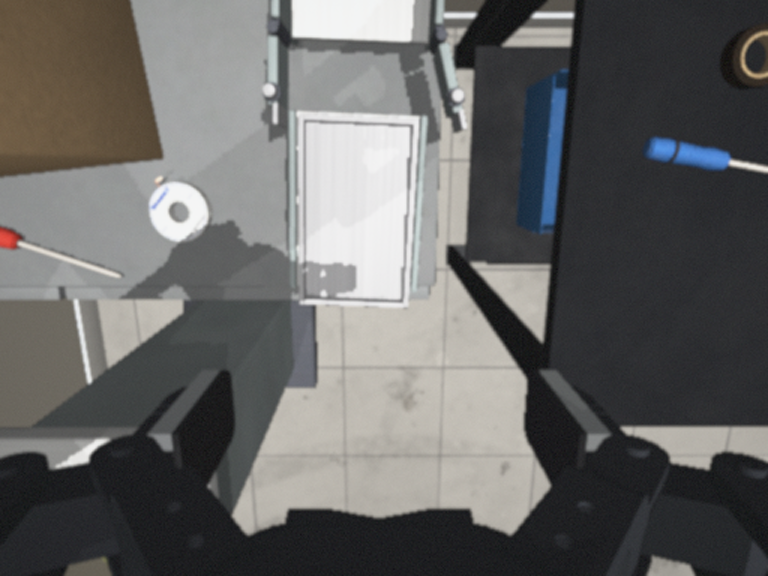

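The wrist view shows the tray (1.5× corners about (298,112), (425,118), (408,305), (300,300)). The pull pins on the open doors are at (269,90) left and (457,96) right, and the spool is at (178,210).

```bash
cat >> h.py <<'E'
def atz(M,K,u,v,z):
    d=M[:3,:3]@np.array([(u-K[0,2])/K[0,0],(v-K[1,2])/K[1,1],1.]); return M[:3,3]+d*(z-M[2,3])/d[2]
E
python3 - <<'E'
from h import *
d=np.load("/tmp/wrist.npz");M,K,P=d["M"],d["K"],d["P"]
c=np.array([atz(M,K,u/1.5,v/1.5,z)[:2] for u,v,z in ((298,112,.051),(425,118,.051),(408,305,.051),(300,300,.051))])
print(c.round(4),c.mean(0)); f=(c[0]+c[1]-c[2]-c[3]);print(np.degrees(np.arctan2(f[1],f[0])),np.linalg.norm(f)/2,np.linalg.norm(c[0]-c[1]),np.linalg.norm(c[2]-c[3]))
for n,u,v,z in (("pinL",269,90,.101),("pinR",457,96,.101),("hingeL",274,25,.088),("hingeR",440,32,.088),("mouthL",288,40,.033),("mouthR",415,42,.033),("tipR",462,128,.06),("tipL",275,122,.06)): print(n,atz(M,K,u/1.5,v/1.5,z).round(4),P[int(v/1.5),int(u/1.5)].round(4))
z=P[...,2]; m=(z>.045)&(z<.058)&(P[...,0]>.25)&(P[...,0]<.55)&(abs(P[...,1]+.36)<.1)
r=cv2.minAreaRect(P[m][:,:2].astype(np.float32));print(r)
save(d["img"][0:220,150:350],"x.png",3)
E
```

```text
[[ 0.4963 -0.2907]
 [ 0.4914 -0.3997]
 [ 0.3239 -0.3877]
 [ 0.3288 -0.2853]] [ 0.41011471 -0.3408376 ]
-2.963224457298365 0.16767625457502758 0.10911887356238073 0.10254780339309448
pinL [ 0.507  -0.2774  0.101 ] [ 0.507  -0.2769  0.1007]
pinR [ 0.5028 -0.419   0.101 ] [ 0.5027 -0.4181  0.1016]
hingeL [ 0.5542 -0.2811  0.088 ] [ 0.5544 -0.2808  0.09  ]
hingeR [ 0.5494 -0.4062  0.088 ] [ 0.5495 -0.4057  0.0891]
mouthL [ 0.5563 -0.2818  0.033 ] [ 0.5537 -0.2843  0.0479]
mouthR [ 0.5547 -0.3911  0.033 ] [ 0.5547 -0.3903  0.0328]
tipR [ 0.4827 -0.4304  0.06  ] [ 0.4811 -0.4258  0.0886]
tipL [ 0.4875 -0.2723  0.06  ] [ 0.4856 -0.2777  0.0886]
((0.435885488986969, -0.3526002764701843), (0.15008951723575592, 0.2286587506532669), 89.55683898925781)
```

View pics/x.png

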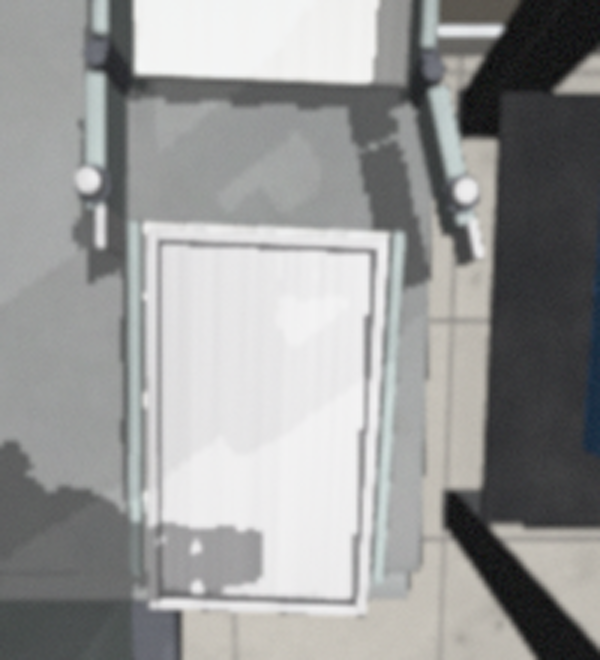

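The enlarged crop shows the tray corners at (143,222), (390,232), (365,613), (150,607) and the pins at (88,180) and (465,190). Both leaves stand open, and the left one is about straight.

The hinges give a bay mouth near (0.558,-0.344), and the tray centre is about (0.410,-0.341) with a yaw of about -2.7°. I'll go to the modules now.

Call:
send_rows(deltas=[[[0.003, -0.059, 0, 0, 0, 0, 1], [0.003, -0.059, 0, 0, 0, 0, 1], [0.003, -0.059, 0, 0, 0, 0, 1], [0.003, -0.059, 0, 0, 0, 0, 1], [0.003, -0.059, 0, 0, 0, 0, 1], [0.003, -0.059, 0, 0, 0, 0, 1], [0.003, -0.059, 0, 0, 0, 0, 1], [0.003, -0.059, 0, 0, 0, 0, 1], [0.003, -0.059, 0, 0, 0, 0, 1], [0.003, -0.059, 0.02, 0, 0, 0, 1], [0.003, -0.059, 0.04, 0, 0, 0, 1], [0, 0, 0, 0, 0, 0, 1]]])

```text
time_s: 2.78
position: [0.4204, 0.2821, 0.3183]
tool_rot: [[1.0, 0.002, -0.006], [0.002, -1.0, -0.002], [-0.006, 0.002, -1.0]]
ft_force: [0.4, -0.5, -0.1]
grip_width: 0.0852
gripper_force: 0.0
```

```bash
python3 - <<'E'
from h import *
i,P,M,K=grab("wrist"); save(i,"w2.png"); s=telemetry.observe(); print(s["position"],s["q"])
z=P[...,2]; m=(z>.028)&(z<.045)&(P[...,0]>.25)&(P[...,0]<.6)&(P[...,1]>.19)&(P[...,1]<.45)
k,l,st,c=cv2.connectedComponentsWithStats(m.astype(np.uint8))
for j in range(1,k):
    if st[j,4]>150: print(st[j],cv2.minAreaRect(P[l==j][:,:2].astype(np.float32)),np.median(P[l==j][:,2]))
E
```

```text
[0.42102997 0.28084386 0.32014271] [ 2.02887371e+01  1.51257079e+01  7.37262434e+01 -1.80406899e-02
  9.13086946e+01  1.10292222e+02]
[322   0   9 136 441] ((0.5274822115898132, 0.19764074683189392), (0.1451268345117569, 0.0011894656345248222), 5.9161505699157715) 0.036940408346848974
[267 185  39  38 636] ((0.36609482765197754, 0.23875054717063904), (0.03662949427962303, 0.036143820732831955), 35.21027755737305) 0.03631708177129317
```

View pics/w2.png

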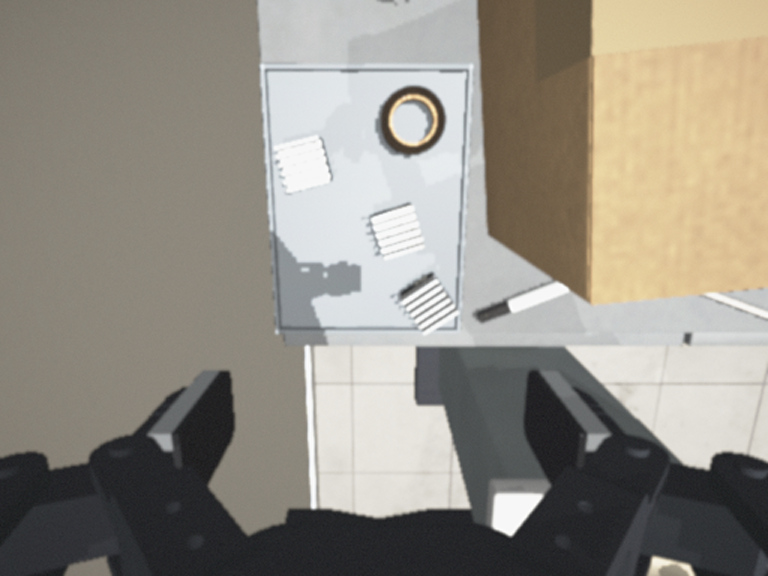

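The wrist view shows three modules at 1.5× pixels (303,164), (397,231) and (428,303), and the tape at (412,120).

```bash
python3 - <<'E'
from h import *
P=np.load("/tmp/wrist.npz")["P"]; 
for u,v in ((303,164),(397,231),(428,303),(412,85)):
    u,v=int(u/1.5),int(v/1.5); w=P[v-22:v+23,u-22:u+23]; z=w[...,2]; q=w[(z>.016)]
    h=q[q[:,2]>np.nanpercentile(q[:,2],60)-.008]
    print(np.nanpercentile(q[:,2],[10,50,90]).round(4),cv2.minAreaRect(h[:,:2].astype(np.float32)))
E
```

```text
[0.022  0.024  0.0383] ((0.48422950506210327, 0.34399718046188354), (0.035670310258865356, 0.03576189652085304), 13.737160682678223)
[0.0224 0.0319 0.0382] ((0.430270791053772, 0.26710814237594604), (0.03605018928647041, 0.0358242467045784), 17.474483489990234)
[0.0242 0.0338 0.038 ] ((0.36609482765197754, 0.23875054717063904), (0.03662949427962303, 0.036143820732831955), 35.21027755737305)
[0.021  0.0222 0.0233] ((0.5327684283256531, 0.2555791437625885), (0.02363654412329197, 0.050701677799224854), 0.1409541815519333)
```

Call:
send_rows(deltas=[[[-0.0275, 0.021, 0, 0, 0, 0, 0.4], [-0.0275, 0.021, 0, 0, 0, 0, 0.4], [0, 0, 0.05, 0, 0, -0.1535, 0.4], [0, 0, 0.05, 0, 0, -0.1535, 0.4], [0, 0, 0.05, 0, 0, -0.1535, 0.4], [0, 0, 0.05, 0, 0, -0.1535, 0.4], [0, 0, 0.04, 0, 0, 0, 0.4], [0, 0, 0.03, 0, 0, 0, 0.4], [0, 0, 0.015, 0, 0, 0, 0.4], [0, 0, 0, 0, 0, 0, 0.4]]], squeeze=50)

```text
time_s: 4.08
position: [0.3668, 0.2377, 0.0365]
tool_rot: [[0.819, 0.574, -0.0], [0.574, -0.819, -0.0], [-0.0, 0.0, -1.0]]
ft_force: [0.9, -0.3, -0.0]
grip_width: 0.0599
gripper_force: 0.0
```

Call:
send_rows(deltas=[[[0, 0, 0, 0, 0, 0, -1], [0, 0, 0, 0, 0, 0, -1], [0, 0, 0, 0, 0, 0, -1], [0, 0, 0, 0, 0, 0, -1]]])

```text
time_s: 4.58
position: [0.3667, 0.2387, 0.0376]
tool_rot: [[0.818, 0.576, 0.003], [0.576, -0.818, 0.0], [0.003, 0.001, -1.0]]
ft_force: [1.0, -3.2, 5.3]
grip_width: 0.0352
gripper_force: 50.4
```

Call:
send_rows(deltas=[[[0, 0, -0.03, 0, 0, 0, -1], [0, 0, -0.06, 0, 0, 0.1535, -1], [0, 0, -0.06, 0, 0, 0.1535, -1], [0, 0, -0.06, 0, 0, 0.1535, -1], [0, 0, -0.06, 0, 0, 0.1535, -1], [0.005, 0.03, -0.025, 0, 0, 0, -1], [0.01, 0.057, 0, 0, 0, 0, -1], [0.01, 0.057, 0, 0, 0, 0, -1], [0.01, 0.057, 0, 0, 0, 0, -1], [0.01, 0.057, 0, 0, 0, 0, -1], [0.01, 0.057, 0, 0, 0, 0, -1], [0.01, 0.057, 0, 0, 0, 0, -1]]])

```text
time_s: 6.08
position: [0.43, -0.135, 0.3323]
tool_rot: [[1.0, -0.001, 0.002], [-0.001, -1.0, -0.001], [0.002, 0.001, -1.0]]
ft_force: [1.3, -1.1, -0.2]
grip_width: 0.0353
gripper_force: 50.2
```

Call:
send_rows(deltas=[[[0.01, 0.057, 0, 0, 0, 0, -1], [0.01, 0.057, 0, 0, 0, 0, -1], [0.01, 0.057, 0, 0, 0, 0.049, -1], [0.004, 0.04, 0.03, 0, 0, 0, -1], [0, 0, 0.05, 0, 0, 0, -1], [0, 0, 0, 0, 0, 0, -1], [0, 0, 0, 0, 0, 0, -1]]])

```text
time_s: 6.95
position: [0.4628, -0.3444, 0.254]
tool_rot: [[0.999, -0.049, 0.002], [-0.049, -0.999, -0.003], [0.003, 0.003, -1.0]]
ft_force: [0.1, -0.1, -0.1]
grip_width: 0.035
gripper_force: 50.1
```

Call:
send_rows(deltas=[[[0, 0, 0.06, 0, 0, 0, -1], [0, 0, 0.06, 0, 0, 0, -1], [0, 0, 0.04, 0, 0, 0, -1], [0, 0, 0.012, 0, 0, 0, -1], [0, 0, 0.006, 0, 0, 0, -1], [0, 0, 0, 0, 0, 0, -1], [0, 0, 0, 0, 0, 0, -1]]])

```text
time_s: 7.82
position: [0.4629, -0.3447, 0.0747]
tool_rot: [[0.999, -0.05, 0.002], [-0.05, -0.999, -0.002], [0.002, 0.002, -1.0]]
ft_force: [-0.6, -0.4, -1.1]
grip_width: 0.035
gripper_force: 50.1
```

Call:
send_rows(deltas=[[[0, 0, 0, 0, 0, 0, 0.1], [0, 0, 0, 0, 0, 0, 0.1], [0, 0, 0, 0, 0, 0, 0.1], [0, 0, -0.03, 0, 0, 0, 0.1], [0, 0, -0.05, 0, 0, 0, 0.4], [0, 0, -0.06, 0, 0, 0, 0.4], [0, 0, -0.06, 0, 0, 0, 0.4], [0, 0, -0.055, 0, 0, -0.049, 0.4], [0, 0, 0, 0, 0, 0, 0.4]]])

```text
time_s: 8.95
position: [0.463, -0.3448, 0.3327]
tool_rot: [[1.0, -0.0, 0.006], [-0.0, -1.0, -0.007], [0.006, 0.007, -1.0]]
ft_force: [0.3, -0.4, -1.2]
grip_width: 0.0598
gripper_force: 0.0
```

```bash
cat > look.py <<'E'
from h import *
s=telemetry.observe(); print(s["position"].round(4) if hasattr(s["position"],'round') else s["position"])
i,P,M,K=grab("wrist"); save(i,"w3.png")
for u,v in (): pass
x,y,z=P[...,0],P[...,1],P[...,2]
m=(z>.062)&(z<.085)&(x>.3)&(x<.52)&(abs(y+.34)<.055)
k,l,st,c=cv2.connectedComponentsWithStats(cv2.dilate(m.astype(np.uint8),np.ones((5,5))))
for j in range(1,k):
    q=P[(l==j)&m]
    if len(q)>60: print("inTray",len(q),cv2.minAreaRect(q[:,:2].astype(np.float32)),np.median(q[:,2]))
E
python3 look.py
```

```text
[ 0.463  -0.3448  0.3327]
inTray 670 ((0.4615558683872223, -0.3438536524772644), (0.035713087767362595, 0.036233365535736084), 87.31620788574219) 0.07374055189774922
```

View pics/w3.png

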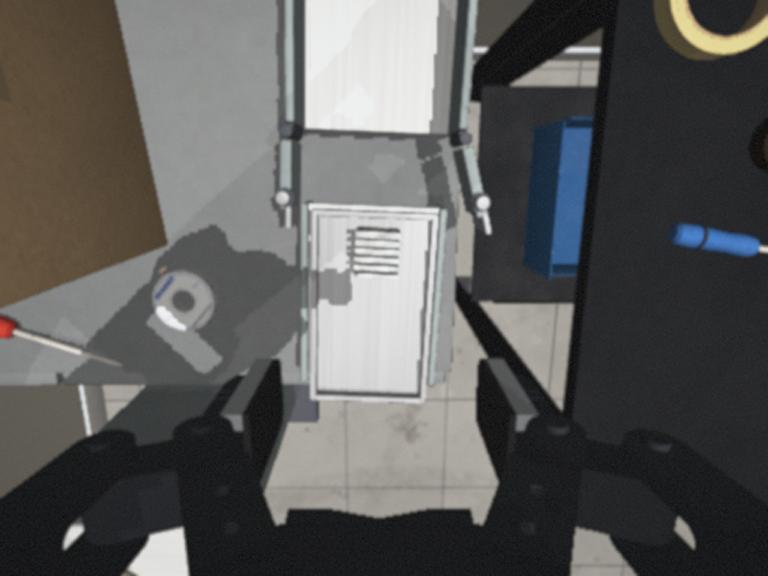

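Module 1 stands upright in the front of the tray at about (375,250). The tray corners are at (310,203), (440,206), (424,400), (315,397), the hinges at (289,131) and (461,137), and the pins at (282,198) and (483,202).

```bash
python3 - <<'E'
from h import *
d=np.load("/tmp/wrist.npz");M,K,P=d["M"],d["K"],d["P"]
for n,u,v,z in (("t",310,203,.051),("t",440,206,.051),("t",424,400,.051),("t",315,397,.051),("hL",289,131,.088),("hR",461,137,.088),("pinL",282,198,.101),("pinR",483,202,.101),("mouthL",304,130,.033),("mouthR",434,134,.033)): print(n,atz(M,K,u/1.5,v/1.5,z).round(4))
E
```

```text
t [ 0.5   -0.29   0.051]
t [ 0.4975 -0.3956  0.051 ]
t [ 0.3245 -0.3867  0.051 ]
t [ 0.3278 -0.2884  0.051 ]
hL [ 0.5528 -0.2818  0.088 ]
hR [ 0.5489 -0.4041  0.088 ]
pinL [ 0.5069 -0.277   0.101 ]
pinR [ 0.5041 -0.4195  0.101 ]
mouthL [ 0.5574 -0.2848  0.033 ]
mouthR [ 0.5544 -0.3911  0.033 ]
```

Call:
send_rows(deltas=[[[-0.003, -0.058, 0, 0, 0, 0, 0.4], [-0.003, -0.058, 0, 0, 0, 0, 0.4], [-0.003, -0.058, 0, 0, 0, 0, 0.4], [-0.003, -0.058, 0, 0, 0, 0, 0.4], [-0.003, -0.058, 0, 0, 0, 0, 0.4], [-0.003, -0.058, 0, 0, 0, 0, 0.4], [-0.003, -0.058, 0, 0, 0, 0, 0.4], [-0.003, -0.058, 0, 0, 0, 0, 0.4], [-0.003, -0.058, 0, 0, 0, 0, 0.4], [-0.003, -0.058, 0, 0, 0, 0, 0.4], [-0.003, -0.032, 0, 0, 0, 0, 0.4], [0, 0, 0, 0, 0, 0, 0.4]]])

```text
time_s: 10.5
position: [0.429, 0.2692, 0.3264]
tool_rot: [[1.0, 0.002, -0.003], [0.002, -1.0, -0.001], [-0.003, 0.001, -1.0]]
ft_force: [0.0, 0.1, -1.2]
grip_width: 0.0593
gripper_force: 0.0
```

```bash
cat > lookm.py <<'E'
from h import *
s=telemetry.observe(); print(np.round(s["position"],4))
i,P,M,K=grab("wrist"); save(i,"w4.png")
x,y,z=P[...,0],P[...,1],P[...,2]
m=(z>.0305)&(z<.045)&(x>.28)&(x<.53)&(y>.205)&(y<.45)
k,l,st,c=cv2.connectedComponentsWithStats(cv2.dilate(m.astype(np.uint8),np.ones((5,5))))
for j in range(1,k):
    q=P[(l==j)&m]
    if len(q)>60: print("mod",len(q),cv2.minAreaRect(q[:,:2].astype(np.float32)),np.median(q[:,2]))
E
python3 lookm.py
```

```text
[0.429  0.2692 0.3264]
mod 387 ((0.4843238294124603, 0.34390121698379517), (0.035733673721551895, 0.03546956554055214), 13.780317306518555) 0.037546882582442986
mod 445 ((0.4303228557109833, 0.26707884669303894), (0.03606269508600235, 0.03566306084394455), 17.501445770263672) 0.037206932499919854
```

Call:
send_rows(deltas=[[[0.001, 0.002, 0.05, 0, 0, -0.1525, 0.4], [0, 0, 0.06, 0, 0, -0.1525, 0.4], [0, 0, 0.06, 0, 0, 0, 0.4], [0, 0, 0.06, 0, 0, 0, 0.4], [0, 0, 0.04, 0, 0, 0, 0.4], [0, 0, 0.021, 0, 0, 0, 0.4], [0, 0, 0, 0, 0, 0, 0.4], [0, 0, 0, 0, 0, 0, -1], [0, 0, 0, 0, 0, 0, -1], [0, 0, 0, 0, 0, 0, -1], [0, 0, 0, 0, 0, 0, -1]]])

```text
time_s: 11.92
position: [0.4315, 0.2657, 0.0385]
tool_rot: [[0.954, 0.3, 0.002], [0.3, -0.954, 0.0], [0.002, 0.0, -1.0]]
ft_force: [0.1, -2.6, 7.3]
grip_width: 0.0349
gripper_force: 51.4
```

Call:
send_rows(deltas=[[[0, 0, -0.03, 0, 0, 0, -1], [0, 0, -0.06, 0, 0, 0.1525, -1], [0, 0, -0.06, 0, 0, 0.1525, -1], [0, 0, -0.06, 0, 0, 0, -1], [0, 0, -0.06, 0, 0, 0, -1], [-0.002, 0.03, -0.025, 0, 0, 0, -1], [-0.002, 0.058, 0, 0, 0, 0, -1], [-0.002, 0.058, 0, 0, 0, 0, -1], [-0.002, 0.058, 0, 0, 0, 0, -1], [-0.002, 0.058, 0, 0, 0, 0, -1], [-0.002, 0.058, 0, 0, 0, 0, -1], [-0.002, 0.058, 0, 0, 0, 0, -1]]])

```text
time_s: 13.42
position: [0.4159, -0.1139, 0.3327]
tool_rot: [[1.0, -0.001, 0.001], [-0.001, -1.0, -0.0], [0.001, 0.0, -1.0]]
ft_force: [1.5, 0.5, -0.0]
grip_width: 0.0348
gripper_force: 56.6
```

Call:
send_rows(deltas=[[[-0.002, 0.058, 0, 0, 0, 0, -1], [-0.002, 0.058, 0, 0, 0, 0, -1], [-0.002, 0.058, 0, 0, 0, 0.04, -1], [-0.001, 0.055, 0.04, 0, 0, 0, -1], [0, 0, 0.06, 0, 0, 0, -1], [0, 0, 0.06, 0, 0, 0, -1], [0, 0, 0, 0, 0, 0, -1], [0, 0, 0, 0, 0, 0, -1]]])

```text
time_s: 14.42
position: [0.4082, -0.3374, 0.1781]
tool_rot: [[0.999, -0.04, 0.002], [-0.04, -0.999, -0.003], [0.002, 0.003, -1.0]]
ft_force: [-0.7, -0.7, -0.3]
grip_width: 0.0353
gripper_force: 56.5
```

Call:
send_rows(deltas=[[[0.003, 0.004, 0.04, 0, 0, 0, -1], [0, 0, 0.04, 0, 0, 0, -1], [0, 0, 0.016, 0, 0, 0, -1], [0, 0, 0.006, 0, 0, 0, -1], [0, 0, 0, 0, 0, 0, -1], [0, 0, 0, 0, 0, 0, 0.1], [0, 0, 0, 0, 0, 0, 0.1], [0, 0, 0, 0, 0, 0, 0.1], [0, 0, -0.03, 0, 0, 0, 0.1], [0, 0, -0.05, 0, 0, 0, 0.4], [0, 0, -0.06, 0, 0, 0, 0.4], [0, 0, -0.06, 0, 0, -0.04, 0.4]]])

```text
time_s: 15.92
position: [0.4101, -0.3405, 0.2756]
tool_rot: [[1.0, 0.0, -0.0], [0.0, -1.0, 0.0], [-0.0, -0.0, -1.0]]
ft_force: [0.2, -0.3, 0.8]
grip_width: 0.06
gripper_force: 0.0
```

```bash
python3 look.py
```

```text
[ 0.4101 -0.3405  0.2756]
inTray 681 ((0.46153131127357483, -0.3437998294830322), (0.03580429404973984, 0.03581078723073006), 87.07364654541016) 0.07457496135872277
inTray 971 ((0.4102638065814972, -0.3410260081291199), (0.03581904619932175, 0.03641081228852272), 87.40216827392578) 0.07357397481529365
```

Call:
send_rows(deltas=[[[0.006, -0.06, -0.05, 0, 0, 0, 0.4], [0.006, -0.06, 0, 0, 0, 0, 0.4], [0.006, -0.06, 0, 0, 0, 0, 0.4], [0.006, -0.06, 0, 0, 0, 0, 0.4], [0.006, -0.06, 0, 0, 0, 0, 0.4], [0.006, -0.06, 0, 0, 0, 0, 0.4], [0.006, -0.06, 0, 0, 0, 0, 0.4], [0.006, -0.06, 0, 0, 0, 0, 0.4], [0.006, -0.06, 0, 0, 0, 0, 0.4], [0.006, -0.06, 0, 0, 0, 0, 0.4], [0.007, -0.06, 0, 0, 0, 0, 0.4], [0, 0, 0, 0, 0, 0, 0.4]]])

```text
time_s: 17.48
position: [0.4761, 0.3102, 0.3123]
tool_rot: [[1.0, 0.004, -0.001], [0.004, -1.0, 0.0], [-0.001, -0.0, -1.0]]
ft_force: [-0.2, -0.3, -0.6]
grip_width: 0.0598
gripper_force: 0.0
```

```bash
python3 lookm.py
```

```text
[0.4761 0.3102 0.3123]
mod 458 ((0.4842650592327118, 0.34403154253959656), (0.03611326962709427, 0.03584302216768265), 13.476710319519043) 0.037475882560395246
```

Call:
send_rows(deltas=[[[0.008, -0.034, 0.03, 0, 0, 0, 0.4], [0, 0, 0.06, 0, 0, -0.118, 0.4], [0, 0, 0.06, 0, 0, -0.118, 0.4], [0, 0, 0.06, 0, 0, 0, 0.4], [0, 0, 0.045, 0, 0, 0, 0.4], [0, 0, 0.02, 0, 0, 0, 0.4], [0, 0, 0, 0, 0, 0, 0.4], [0, 0, 0, 0, 0, 0, 0.4], [0, 0, 0, 0, 0, 0, -1], [0, 0, 0, 0, 0, 0, -1], [0, 0, 0, 0, 0, 0, -1], [0, 0, 0, 0, 0, 0, -1]]])

```text
time_s: 19.02
position: [0.4852, 0.3412, 0.0398]
tool_rot: [[0.972, 0.233, 0.002], [0.233, -0.972, 0.001], [0.002, -0.0, -1.0]]
ft_force: [-0.6, -0.3, 6.6]
grip_width: 0.035
gripper_force: 51.6
```

Call:
send_rows(deltas=[[[0, 0, -0.03, 0, 0, 0, -1], [0, 0, -0.06, 0, 0, 0.118, -1], [0, 0, -0.06, 0, 0, 0.118, -1], [0, 0, -0.06, 0, 0, 0, -1], [0, 0, -0.06, 0, 0, 0, -1], [-0.01, 0.03, -0.025, 0, 0, 0, -1], [-0.01, 0.058, 0, 0, 0, 0, -1], [-0.01, 0.058, 0, 0, 0, 0, -1], [-0.01, 0.058, 0, 0, 0, 0, -1], [-0.01, 0.058, 0, 0, 0, 0, -1], [-0.01, 0.058, 0, 0, 0, 0, -1], [-0.01, 0.058, 0, 0, 0, 0, -1]]])

```text
time_s: 20.52
position: [0.4134, -0.0385, 0.3339]
tool_rot: [[1.0, -0.0, 0.001], [-0.0, -1.0, -0.0], [0.001, 0.0, -1.0]]
ft_force: [1.3, -1.1, 0.1]
grip_width: 0.0352
gripper_force: 50.7
```

Call:
send_rows(deltas=[[[-0.01, 0.058, 0, 0, 0, 0, -1], [-0.01, 0.058, 0, 0, 0, 0, -1], [-0.01, 0.058, 0, 0, 0, 0, -1], [-0.01, 0.058, 0, 0, 0, 0.04, -1], [-0.015, 0.058, 0.01, 0, 0, 0, -1], [0, 0.012, 0.05, 0, 0, 0, -1], [0, 0, 0.06, 0, 0, 0, -1], [0, 0, 0, 0, 0, 0, -1], [0, 0, 0, 0, 0, 0, -1]]])

```text
time_s: 21.65
position: [0.357, -0.3389, 0.2159]
tool_rot: [[0.999, -0.04, 0.002], [-0.04, -0.999, -0.003], [0.002, 0.003, -1.0]]
ft_force: [1.0, 0.3, 0.2]
grip_width: 0.0348
gripper_force: 50.6
```

Call:
send_rows(deltas=[[[0.003, 0, 0.06, 0, 0, 0, -1], [0, 0, 0.05, 0, 0, 0, -1], [0, 0, 0.02, 0, 0, 0, -1], [0, 0, 0.008, 0, 0, 0, -1], [0, 0, 0, 0, 0, 0, -1], [0, 0, 0, 0, 0, 0, 0.1], [0, 0, 0, 0, 0, 0, 0.1], [0, 0, 0, 0, 0, 0, 0.1], [0, 0, -0.03, 0, 0, 0, 0.1], [0, 0, -0.05, 0, 0, 0, -1], [-0.02, 0, -0.05, 0, 0, 0, -1], [-0.04, 0, -0.04, 0, 0, 0, -1]]])

```text
time_s: 23.15
position: [0.2993, -0.336, 0.2474]
tool_rot: [[0.999, -0.039, 0.001], [-0.039, -0.999, -0.002], [0.001, 0.002, -1.0]]
ft_force: [0.6, -0.5, 0.8]
grip_width: -0.0003
gripper_force: 0.0
```

Call:
send_rows(deltas=[[[-0.01, 0, -0.03, 0, 0, 0, -1], [0, 0, 0, 0, 0, 0, -1]]])

```text
time_s: 23.4
position: [0.2891, -0.3361, 0.2774]
tool_rot: [[0.999, -0.042, 0.002], [-0.042, -0.999, -0.004], [0.002, 0.004, -1.0]]
ft_force: [0.7, 0.3, -0.4]
grip_width: -0.0001
gripper_force: 0.0
```

```bash
python3 look.py
```

```text
[ 0.2891 -0.3361  0.2774]
inTray 391 ((0.44690820574760437, -0.342934250831604), (0.03575585409998894, 0.00791986845433712), 86.51354217529297) 0.06897404615544384
inTray 1191 ((0.4100332260131836, -0.34091514348983765), (0.035759635269641876, 0.035716574639081955), 87.26255798339844) 0.07387876936551768
inTray 719 ((0.3599527180194855, -0.33872509002685547), (0.03570428118109703, 0.03498101606965065), 87.67559814453125) 0.07452889642560512
```

View pics/w3.png

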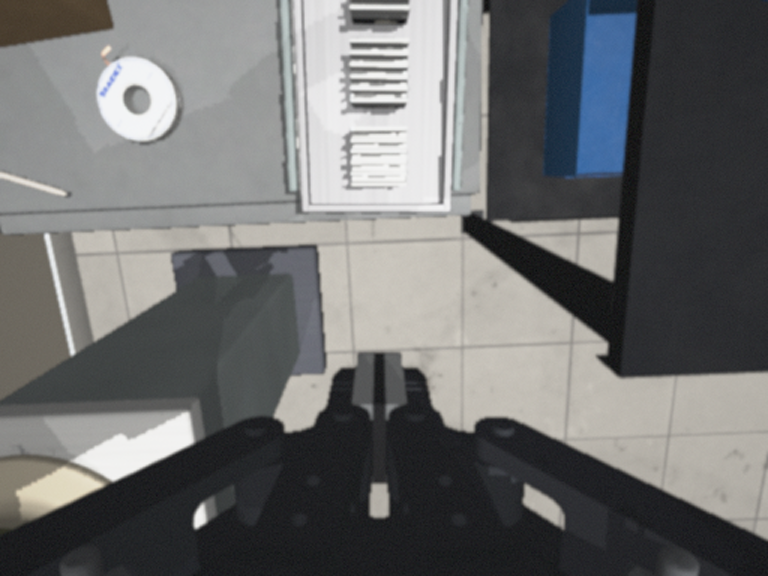

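All three modules stand upright in a row in the tray at about (378,15), (378,72) and (376,158), and its near edge is at v≈212. I'll lower the shut fingers behind the tray for the push.

Call:
send_rows(deltas=[[[0, 0, 0.06, 0, 0, 0, -1], [0, 0, 0.06, 0, 0, 0, -1], [0, 0, 0.06, 0, 0, 0, -1], [0, 0, 0.031, 0, 0, 0, -1], [0.01, 0, 0, 0, 0, 0, -1], [0.01, 0, 0, 0, 0, 0, -1], [0, 0, 0, 0, 0, 0, -1]]])

```text
time_s: 24.32
position: [0.3106, -0.3368, 0.0655]
tool_rot: [[0.999, -0.039, 0.001], [-0.039, -0.999, -0.003], [0.001, 0.002, -1.0]]
ft_force: [-0.1, 0.2, -0.8]
grip_width: 0.0001
gripper_force: 0.0
```

Call:
send_rows(deltas=[[[0.006, 0, 0, 0, 0, 0, -1], [0.008, 0, 0, 0, 0, 0, -1], [0.01, 0, 0, 0, 0, 0, -1], [0.014, 0, 0, 0, 0, 0, -1], [0.015, 0, 0, 0, 0, 0, -1], [0.015, 0, 0, 0, 0, 0, -1], [0.015, 0, 0, 0, 0, 0, -1], [0.015, 0, 0, 0, 0, 0, -1], [0.012, 0, 0, 0, 0, 0, -1], [0.008, 0, 0, 0, 0, 0, -1], [0.004, 0, 0, 0, 0, 0, -1], [0, 0, 0, 0, 0, 0, -1]]])

```text
time_s: 25.82
position: [0.4317, -0.3413, 0.0644]
tool_rot: [[0.999, -0.041, 0.001], [-0.041, -0.999, -0.0], [0.001, 0.0, -1.0]]
ft_force: [0.2, 0.2, 0.1]
grip_width: -0.0005
gripper_force: 0.0
```

```bash
sed -i 's/w3.png/w5.png/; s/x<.52/x<.75/' look.py; python3 look.py
```

```text
[ 0.4317 -0.3413  0.0644]
inTray 5903 ((0.5216470956802368, -0.3451531231403351), (0.03609906882047653, 0.02078975923359394), 87.00383758544922) 0.07323550625578211
inTray 878 ((0.4959198832511902, -0.34405484795570374), (0.03579690679907799, 0.002234723884612322), 87.69519805908203) 0.07466538288936397
inTray 943 ((0.48986995220184326, -0.3438512086868286), (0.03610583394765854, 0.0037631415762007236), 87.61556243896484) 0.07466911927783766
inTray 1148 ((0.48263779282569885, -0.34353500604629517), (0.03608155995607376, 0.002607402391731739), 87.79401397705078) 0.07451854119237175
inTray 4218 ((0.46936678886413574, -0.3430021107196808), (0.03594016656279564, 0.016151657328009605), 87.83892822265625) 0.07406713144502117
inTray 1900 ((0.43783509731292725, -0.3389234244823456), (0.025593852624297142, 0.02724781073629856), 51.44266891479492) 0.07693579960144187
inTray 71 ((0.43880128860473633, -0.32200080156326294), (0.005656640511006117, 0.0014907962176948786), 87.69099426269531) 0.08361512584193427
inTray 72 ((0.43718421459198, -0.35947105288505554), (0.005640493240207434, 0.0013189025921747088), 87.63322448730469) 0.08333400080894152
```

View pics/w5.png

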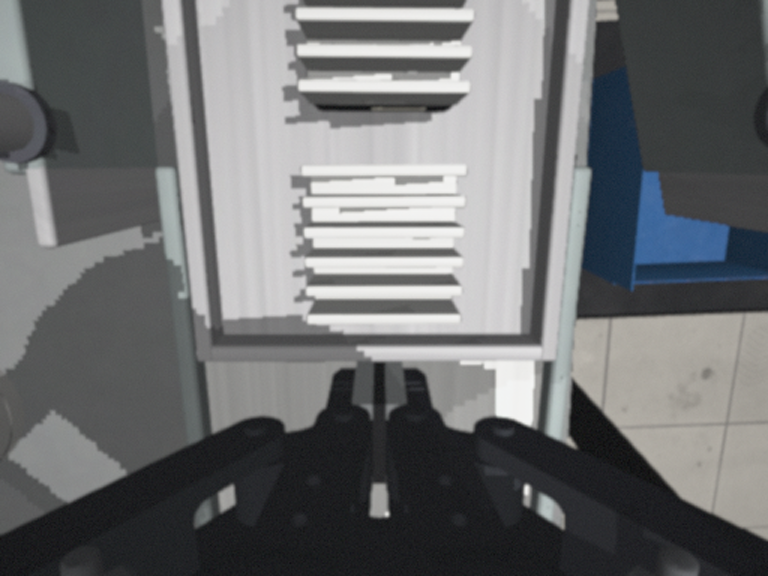

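The tray is straight between the rails, with its rear edge at v≈350 against the shut fingers, and the modules have not shifted. I'll continue pushing.

Call:
send_rows(deltas=[[[0.006, 0, 0, 0, 0, 0, -1], [0.01, 0, 0, 0, 0, 0, -1], [0.013, 0, 0, 0, 0, 0, -1], [0.014, 0, 0, 0, 0, 0, -1], [0.014, 0, 0, 0, 0, 0, -1], [0.014, 0, 0, 0, 0, 0, -1], [0.013, 0, 0, 0, 0, 0, -1], [0.012, 0, 0, 0, 0, 0, -1], [0.008, 0, 0, 0, 0, 0, -1], [0.006, 0, 0, 0, 0, 0, -1], [0.003, 0, 0, 0, 0, 0, -1], [0, 0, 0, 0, 0, 0, -1]]])

```text
time_s: 27.38
position: [0.5445, -0.346, 0.0645]
tool_rot: [[0.999, -0.041, 0.001], [-0.041, -0.999, -0.0], [0.001, 0.0, -1.0]]
ft_force: [-0.3, 0.6, 0.5]
grip_width: 0.0003
gripper_force: 0.0
```

Call:
send_rows(deltas=[[[0.003, 0, 0, 0, 0, 0, -1], [0.003, 0, 0, 0, 0, 0, -1], [0.002, 0, 0, 0, 0, 0, -1], [0, 0, 0, 0, 0, 0, -1]]])

```text
time_s: 27.88
position: [0.5524, -0.3463, 0.0645]
tool_rot: [[0.999, -0.041, 0.0], [-0.041, -0.999, -0.0], [0.0, 0.0, -1.0]]
ft_force: [-1.3, 0.1, 1.4]
grip_width: 0.0001
gripper_force: 1.1
```

Call:
send_rows(deltas=[[[0.002, 0, 0, 0, 0, 0, -1], [0.002, 0, 0, 0, 0, 0, -1], [0, 0, 0, 0, 0, 0, -1]]])

```text
time_s: 28.25
position: [0.5564, -0.3464, 0.0645]
tool_rot: [[0.999, -0.041, 0.0], [-0.041, -0.999, -0.0], [0.0, 0.0, -1.0]]
ft_force: [-2.6, -0.4, 1.6]
grip_width: 0.0001
gripper_force: 1.5
```

Call:
send_rows(deltas=[[[0.0015, 0, 0, 0, 0, 0, -1], [0.0015, 0, 0, 0, 0, 0, -1], [0, 0, 0, 0, 0, 0, -1]]])

```text
time_s: 28.62
position: [0.5593, -0.3466, 0.0645]
tool_rot: [[0.999, -0.041, 0.0], [-0.041, -0.999, -0.0], [0.0, 0.0, -1.0]]
ft_force: [-3.3, -0.8, 3.8]
grip_width: -0.0001
gripper_force: 1.9
```

Call:
send_rows(deltas=[[[0.0015, 0, 0, 0, 0, 0, -1], [0.001, 0, 0, 0, 0, 0, -1], [0, 0, 0, 0, 0, 0, -1]]])

```text
time_s: 29.0
position: [0.5602, -0.3466, 0.0645]
tool_rot: [[0.999, -0.041, -0.004], [-0.041, -0.999, 0.001], [-0.004, -0.001, -1.0]]
ft_force: [-11.7, 0.3, 6.7]
grip_width: 0.0003
gripper_force: 6.3
```

```bash
python3 - <<'E'
from h import *
for n in ("side",):
    i,P,M,K=grab(n)
    x,y,z=P[...,0],P[...,1],P[...,2]
    # back wall top z~0.101
    m=(z>.094)&(z<.106)&(x>.7)&(x<.78)&(y>-.43)&(y<-.27); q=P[m]; print("back",len(q),cv2.minAreaRect(q[:,:2].astype(np.float32)) if len(q)>5 else '')
save(i[100:230,250:390],"s2.png",4)
i,P,M,K=grab("wrist"); save(i,"w6.png")
E
```

```text
back 0
```

View pics/w6.png

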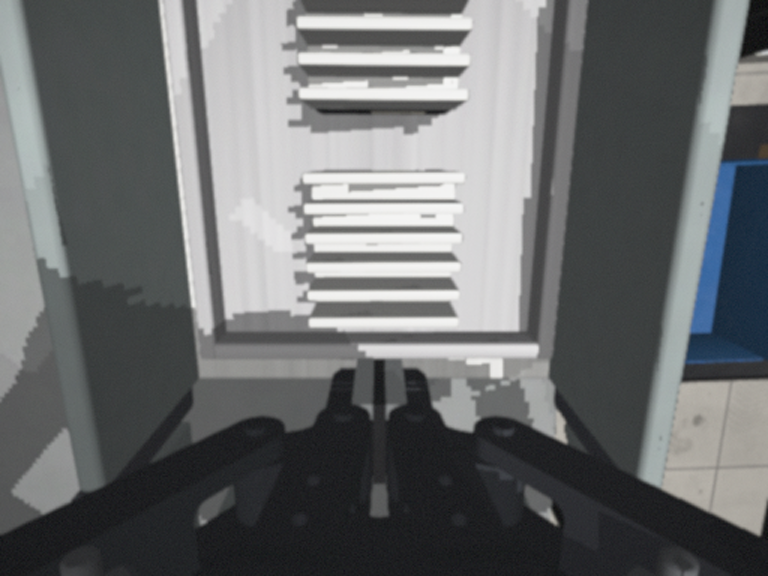

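The tray sits inside the bay. Its rear edge is at v≈350, just inside the mouth edge at v≈378, and the force jumped to 12 N at TCP x=0.560, where home was expected. Next I'll back off, lift, and go above the left pin.

Call:
send_rows(deltas=[[[-0.006, 0, 0, 0, 0, 0, -1], [-0.01, 0, 0, 0, 0, 0, -1], [-0.006, 0, -0.04, 0, 0, 0, -1], [0, 0, -0.06, 0, 0, 0, -1], [-0.017, -0.034, 0, 0, 0, 0, -0.55], [-0.017, -0.034, 0, 0, 0, 0, -0.55], [0, 0, 0, 0, 0, 0, -0.55], [0, 0, 0, 0, 0, 0, -0.55]]])

```text
time_s: 30.1
position: [0.5088, -0.2769, 0.1646]
tool_rot: [[0.999, -0.041, 0.001], [-0.041, -0.999, -0.001], [0.001, 0.001, -1.0]]
ft_force: [0.1, 0.1, -0.1]
grip_width: 0.0193
gripper_force: 0.0
```

```bash
cat > pin.py <<'E'
from h import *
s=telemetry.observe(); print(np.round(s["position"],4),np.round(s["tool_rot"],3)[0], np.round(s["q"],1))
i,P,M,K=grab("wrist"); save(i,"w7.png")
x,y,z=P[...,0],P[...,1],P[...,2]
for y0,y1 in ((-.34,-.24),(-.46,-.37)):
    m=(z>.097)&(z<.106)&(x>.44)&(x<.6)&(y>y0)&(y<y1); q=P[m]; print("pin",len(q), np.median(q,0).round(4) if len(q) else '')
    m=(z>.084)&(z<.094)&(x>.44)&(x<.548)&(y>y0)&(y<y1); q=P[m]
    if len(q)>20: print(" leaftop",cv2.minAreaRect(q[:,:2].astype(np.float32)))
# tray rear edge / back wall
m=(z>.095)&(z<.107)&(x>.70)&(x<.78)&(abs(y+.35)<.05); print("backwall",np.nanpercentile(P[m][:,0],[5,50,95]).round(4) if m.any() else '')
E
python3 pin.py
```

```text
[ 0.5088 -0.2769  0.1646] [ 0.999 -0.041  0.001] [-40.3  29.2  77.9   0.   72.8  52.1]
pin 225 [ 0.5082 -0.2769  0.1014]
 leaftop ((0.5158193707466125, -0.27693864703178406), (0.01324147917330265, 0.06274677067995071), 88.00595092773438)
pin 280 [ 0.5044 -0.4176  0.1011]
 leaftop ((0.5142638087272644, -0.4163399338722229), (0.07182198762893677, 0.01372258085757494), 12.340847969055176)
backwall
```

View pics/w7.png

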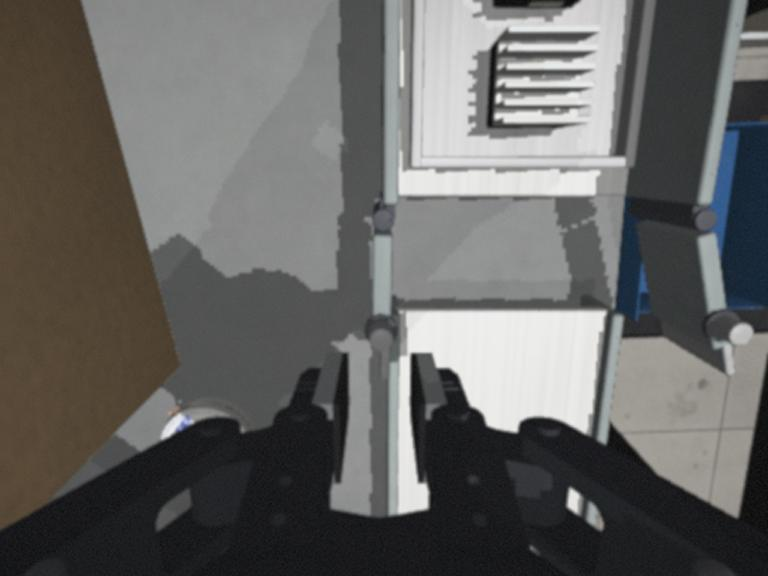

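The left pin is at (380,330), centred between the finger gap. The right pin is at (738,332), and the tray's rear edge is at v≈162 with the bay floor edge at v≈195.

```bash
python3 - <<'E'
from h import *
d=np.load("/tmp/wrist.npz");M,K=d["M"],d["K"]
for n,u,v,z in (("rearTop",520,163,.049),("mouth",490,196,.033),("hL",383,217,.09),("hR",705,217,.09),("rearL",413,165,.049),("rearR",626,163,.049),("wallL",388,165,.091),("wallR",712,163,.091)): print(n,atz(M,K,u/1.5,v/1.5,z).round(4))
E
```

```text
rearTop [ 0.5724 -0.3443  0.049 ]
mouth [ 0.5568 -0.3342  0.033 ]
hL [ 0.5543 -0.2796  0.09  ]
hR [ 0.5492 -0.4064  0.09  ]
rearL [ 0.5735 -0.2946  0.049 ]
rearR [ 0.5704 -0.3935  0.049 ]
wallL [ 0.574  -0.2822  0.091 ]
wallR [ 0.5698 -0.4056  0.091 ]
```

Call:
send_rows(deltas=[[[0, 0, 0.03, 0, 0, 0, -0.55], [0, 0, 0.018, 0, 0, 0, -0.55], [0, 0, 0, 0, 0, 0, -0.55]]])

```text
time_s: 30.52
position: [0.5083, -0.2768, 0.115]
tool_rot: [[0.999, -0.041, -0.002], [-0.041, -0.999, 0.002], [-0.002, -0.002, -1.0]]
ft_force: [0.4, 0.8, 0.9]
grip_width: 0.0191
gripper_force: 0.0
```

Call:
send_rows(deltas=[[[0.0006, 0.0072, 0, 0, 0, -0.157, -0.55], [0.0006, 0.0072, 0, 0, 0, -0.157, -0.55], [0.0006, 0.0072, 0, 0, 0, -0.157, -0.55], [0.0006, 0.0072, 0, 0, 0, -0.157, -0.55], [0.0006, 0.0072, 0, 0, 0, -0.157, -0.55], [0.0006, 0.0072, 0, 0, 0, -0.157, -0.55], [0.0006, 0.0072, 0, 0, 0, -0.157, -0.55], [0.0006, 0.0072, 0, 0, 0, -0.157, -0.55], [0.0006, 0.0072, 0, 0, 0, -0.157, -0.55], [0.0006, 0.0072, 0, 0, 0, -0.157, -0.55], [0, 0.002, 0, 0, 0, 0, -0.55], [0, 0, 0, 0, 0, 0, -0.55]]])

```text
time_s: 32.02
position: [0.555, -0.3245, 0.1169]
tool_rot: [[0.045, 0.999, 0.001], [0.999, -0.045, -0.001], [-0.0, 0.001, -1.0]]
ft_force: [-0.3, 0.8, -0.5]
grip_width: 0.0192
gripper_force: 0.0
```

Call:
send_rows(deltas=[[[0, 0.001, 0, 0, 0, 0, -0.55], [0, 0.001, 0, 0, 0, 0, -0.55], [0, 0.001, 0, 0, 0, 0, -0.55], [0, 0, 0, 0, 0, 0, -0.55]]])

```text
time_s: 32.52
position: [0.557, -0.3244, 0.1165]
tool_rot: [[0.042, 0.999, -0.002], [0.999, -0.042, 0.0], [0.0, -0.002, -1.0]]
ft_force: [-5.7, -0.7, 3.5]
grip_width: 0.0194
gripper_force: 3.0
```

Call:
send_rows(deltas=[[[0, -0.004, 0, 0, 0, 0, -0.55], [0, 0, -0.05, 0, 0, 0, -0.55], [-0.0475, -0.023, 0, 0, 0, 0.1639, -0.55], [0, 0, 0, 0, 0, 0.1639, -0.55], [0, 0, 0, 0, 0, 0.1639, -0.55], [0, 0, 0, 0, 0, 0.1639, -0.55], [0, 0, 0, 0, 0, 0.1639, -0.55], [0, 0, 0, 0, 0, 0.1639, -0.55], [0, 0, 0, 0, 0, 0.1639, -0.55], [0, 0, 0, 0, 0, 0.1639, -0.55], [0, 0, 0, 0, 0, 0, -0.55], [0, 0, 0, 0, 0, 0, -0.55]]])

```text
time_s: 34.02
position: [0.5289, -0.3706, 0.1664]
tool_rot: [[0.976, 0.219, 0.0], [0.219, -0.976, 0.0], [0.0, -0.0, -1.0]]
ft_force: [0.6, 0.5, 0.1]
grip_width: 0.0192
gripper_force: 0.0
```

```bash
python3 pin.py
```

```text
[ 0.5289 -0.3706  0.1664] [0.976 0.219 0.   ] [-45.5  35.4  65.8   0.   78.8  31.8]
pin 246 [ 0.5519 -0.3258  0.1014]
 leaftop ((0.5462851524353027, -0.32186031341552734), (0.02322281152009964, 0.0032550329342484474), 89.60171508789062)
pin 112 [ 0.5065 -0.42    0.1011]
 leaftop ((0.5255143046379089, -0.41301581263542175), (0.04910906404256821, 0.011379887349903584), 19.439123153686523)
backwall
```

Call:
send_rows(deltas=[[[-0.034, 0.041, 0, 0, 0, 0, -0.55], [0, 0, 0, 0, 0, 0, -0.55], [0, 0, 0, 0, 0, 0, -0.55]]])

```text
time_s: 34.45
position: [0.5046, -0.4179, 0.1663]
tool_rot: [[0.976, 0.217, 0.0], [0.217, -0.976, 0.0], [0.0, -0.0, -1.0]]
ft_force: [-0.7, 0.5, -0.1]
grip_width: 0.019
gripper_force: 0.0
```

```bash
python3 pin.py
```

```text
[ 0.5046 -0.4179  0.1663] [0.976 0.217 0.   ] [-50.   36.3  64.    0.   79.7  27.5]
pin 300 [ 0.5515 -0.3266  0.1014]
 leaftop ((0.5461482405662537, -0.3213816285133362), (0.003594274166971445, 0.02620307169854641), 0.2284296303987503)
pin 220 [ 0.5045 -0.4193  0.1013]
 leaftop ((0.514618992805481, -0.41722214221954346), (0.07079731673002243, 0.013334456831216812), 12.585330963134766)
backwall
```

View pics/w7.png

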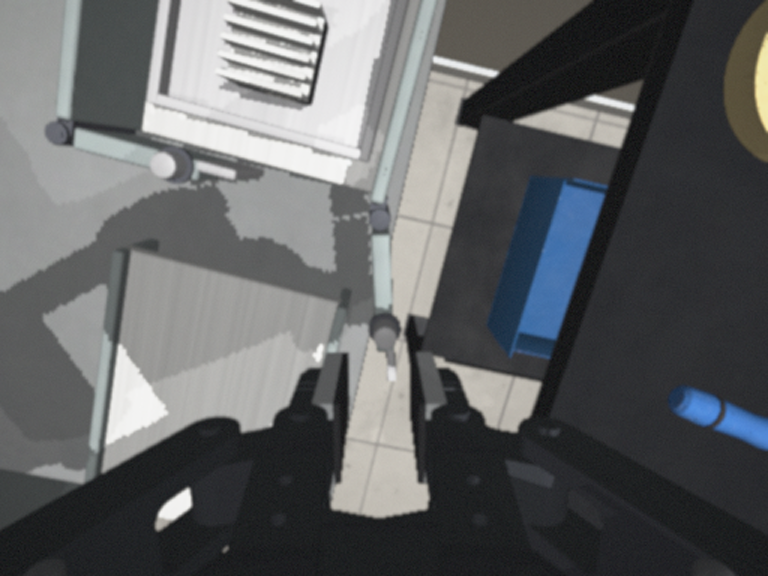

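The left leaf is shut across the mouth from (60,130) to (235,172). The right pin at (384,330) lies in the finger gap, about 1 mm off centre.

Call:
send_rows(deltas=[[[0, 0.001, 0.03, 0, 0, 0, -0.55], [0, 0, 0.02, 0, 0, 0, -0.55], [0, 0, 0, 0, 0, 0, -0.55]]])

```text
time_s: 34.88
position: [0.5049, -0.4177, 0.1152]
tool_rot: [[0.976, 0.218, -0.002], [0.218, -0.976, 0.002], [-0.001, -0.003, -1.0]]
ft_force: [0.0, -1.0, 0.7]
grip_width: 0.0191
gripper_force: 0.0
```

Call:
send_rows(deltas=[[[0.0006, -0.0076, 0, 0, 0, 0.1656, -0.55], [0.0006, -0.0076, 0, 0, 0, 0.1656, -0.55], [0.0006, -0.0076, 0, 0, 0, 0.1656, -0.55], [0.0006, -0.0076, 0, 0, 0, 0.1656, -0.55], [0.0006, -0.0076, 0, 0, 0, 0.1656, -0.55], [0.0006, -0.0076, 0, 0, 0, 0.1656, -0.55], [0.0006, -0.0076, 0, 0, 0, 0.1656, -0.55], [0.0006, -0.0076, 0, 0, 0, 0.1656, -0.55], [0.0006, -0.0076, 0, 0, 0, 0.1656, -0.55], [0.0006, -0.0076, 0, 0, 0, 0.1656, -0.55], [0.0006, -0.0076, 0, 0, 0, 0.1656, -0.55], [0, 0, 0, 0, 0, 0, -0.55]]])

```text
time_s: 36.38
position: [0.5518, -0.3624, 0.1175]
tool_rot: [[-0.03, -1.0, 0.001], [-1.0, 0.03, -0.001], [0.001, -0.001, -1.0]]
ft_force: [0.3, 0.8, -0.3]
grip_width: 0.0193
gripper_force: 0.0
```

Call:
send_rows(deltas=[[[0, -0.002, 0, 0, 0, 0, -0.55], [0, -0.001, 0, 0, 0, 0, -0.55], [0, -0.001, 0, 0, 0, 0, -0.55], [0, 0, 0, 0, 0, 0, -0.55]]])

```text
time_s: 36.88
position: [0.555, -0.3629, 0.1164]
tool_rot: [[-0.032, -0.999, -0.0], [-0.999, 0.032, 0.0], [-0.0, 0.0, -1.0]]
ft_force: [-0.1, -0.0, 0.9]
grip_width: 0.0193
gripper_force: 0.3
```

Call:
send_rows(deltas=[[[0, -0.001, 0, 0, 0, 0, -0.55], [0, -0.001, 0, 0, 0, 0, -0.55], [0, 0, 0, 0, 0, 0, -0.55]]])

```text
time_s: 37.25
position: [0.5556, -0.363, 0.1163]
tool_rot: [[-0.033, -0.999, -0.004], [-0.999, 0.033, 0.001], [-0.001, 0.004, -1.0]]
ft_force: [-9.5, 0.7, 3.9]
grip_width: 0.0196
gripper_force: 4.5
```

The force rose to 9.5 N, so the right leaf is shut. I'll back off, lift and check.

Call:
send_rows(deltas=[[[0, 0.005, 0, 0, 0, 0, -0.55], [0, 0, -0.04, 0, 0, 0, -0.55], [0, 0, -0.06, 0, 0, 0, -0.55], [0, 0.055, -0.02, 0, 0, 0, -0.55], [0, 0.055, -0.02, 0, 0, 0, -0.55], [0, 0, 0, 0, 0, 0, -0.55], [0, 0, 0, 0, 0, 0, -0.55]]])

```text
time_s: 38.12
position: [0.4424, -0.3593, 0.2564]
tool_rot: [[-0.033, -0.999, 0.001], [-0.999, 0.033, -0.0], [0.0, -0.001, -1.0]]
ft_force: [-0.3, -0.1, 0.1]
grip_width: 0.0194
gripper_force: 0.0
```

```bash
python3 - <<'E'
from h import *
i,P,M,K=grab("wrist"); save(i,"w9.png")
x,y,z=P[...,0],P[...,1],P[...,2]
for y0,y1 in ((-.342,-.28),(-.41,-.345)):
    m=(z>.097)&(z<.107)&(x>.5)&(x<.6)&(y>y0)&(y<y1); print("pin",m.sum(),np.median(P[m],0).round(4))
    m=(z>.084)&(z<.093)&(x>.52)&(x<.565)&(y>y0)&(y<y1); print("leaf",m.sum(),cv2.minAreaRect(P[m][:,:2].astype(np.float32)))
m=(z>.064)&(z<.08)&(x>.57)&(x<.75)&(abs(y+.345)<.05); print("mods",np.percentile(P[m][:,:2],[1,99],axis=0).round(3))
E
```

```text
pin 106 [ 0.5504 -0.326   0.1016]
leaf 612 ((0.5539290904998779, -0.31113773584365845), (0.062297273427248, 0.016639525070786476), 84.05313110351562)
pin 112 [ 0.5489 -0.3614  0.1016]
leaf 810 ((0.5537459850311279, -0.3774517774581909), (0.021859634667634964, 0.06501678377389908), 0.547361433506012)
mods [[ 0.588 -0.368]
 [ 0.691 -0.331]]
```

View pics/w9.png

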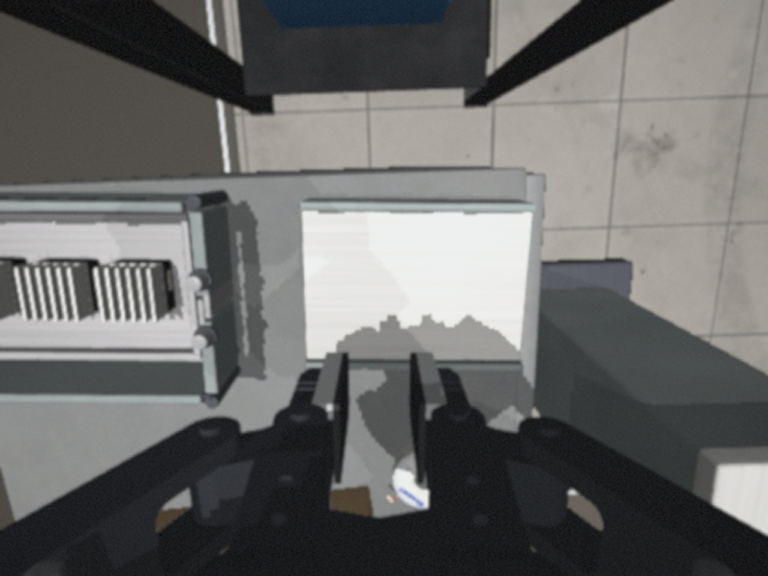

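The final view shows both leaves in line across the mouth: hinges at (193,201) and (210,400), pins at (199,283) and (203,340). The three modules are in the tray. The pin contact positions match the computed shut line to within 0.5 mm, and nothing is being touched.

```bash
python3 -c "
from h import *
print(env.close_job())"
```

```text
the job is handed in; nothing more can be done
None
```

I've handed in the job; no pass/fail verdict came back. All three modules are in the tray, the tray is fully home in the bay, the left door was shut first and the right door last over it, and I kept clear of the spool and tape roll.

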